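# Switch the battery charger off at the socket strip

## Robot

A 6-joint arm with a two-finger parallel gripper is mounted at the origin on a cart in front of the work surface, level with it; the furniture and walls round the work are solid. World frame = base frame: x ahead of the robot, y to its left, z up, the work surface at z = 0. Lengths are in mm, angles in degrees, forces in N, time in s.
With the tool pointing down it reaches from about 300 to 850 mm from the base axis. Payload 4.2 kg.
Tool frame: the origin (TCP) lies on the centre line of the jaws, within the pads' length; the fingertips stand 14 mm ahead of it and the grasp point (between the pads) lies 5 mm behind it; z points along the fingers, y is the line along which they close (so a half turn about z gives the same grasp; the last joint's range is limited). The gripper opens to 91 mm and grips with 3 to 60 N. Pads are 32 mm wide; open, the fingers measure 118 mm over their backs; the gripper's body (76 mm by 178 mm) begins 60 mm behind the grasp point.
Start: joints at [-76.146, 18.312, 89.639, -0, 72.044, -1.146], TCP at [148.823, -555.422, 227.976] pointing down, gripper open.
Joint ranges: [-177.97, 177.97], [-48.28, 115.42], [12.27, 149.76], [-77.06, 257.06], [2.81, 150.46], [-146.56, 146.56]. Speed limits (degrees/s): [147.25, 147.25, 180, 180, 180, 180].

## Interface

Orientations are given as [roll, pitch, yaw] about the fixed x, y, z axes, in that order (R = Rz(yaw) Ry(pitch) Rx(roll)).
In Python, from workcell import env gives the robot as it stands.
- The arm moves only by the tool arm_command, never from a script. Its argument "motion" is a list of rows, each an object with "offset": the shift along the tool's x, y, z in m, a list of three; "spin": the turn about the tool's z in rad. In form: [{"offset": [tx, ty, tz], "spin": spin}, ...]. A call has 1 to 5 rows; each row shifts and turns the commanded pose from where the row before left it, along the tool's axes as they then stand; what a row does not reach is not made up. A row lasts 1/8 s, in which the tool goes at most 62.5 mm and 10.7 degrees, less where a joint would pass 70% of its speed; a pose out of reach is approached as far as the arm can. A call with a gripper value outside its range is refused whole. "jaw" is the finger opening in m, from 0 to 0.0912, set as the call begins (left out, the last holds). The fingers move at their own pace and stop on an object; "newtons" is the grip in N (left out, the last holds). Time passes only in rows, so rows that do not move let the fingers close. It gives the time, the measured TCP pose, the force, the opening and the grip force at its end, in the units of the state.
- env.state(): the state, without advancing time (a new reading comes with each control period).
- env.grab_frame(name): name is "scene" or "side" or "wrist"; returns (picture, depth): 384x512x3 uint8, blue, green, red; 384x512 float32, mm along the optical axis (not along the pixel's ray), 0 where there is no reading.
- env.camera_model(name): a dict with "fx", "fy", "cx", "cy" (pixels), "eye" and "rotation" of the camera in the world; the wrist camera has in their place "hand_eye" (4x4, takes a point from camera to tool coordinates, whose origin is the TCP and whose axes are the flange's). Camera axes: x right, y down, z forward; pixel columns grow to the right and rows downward; lengths in mm; the calibration is good to about 2 mm. A picture is of the moment at which its call begins: read the wrist's pose just before it. camera_model takes no time and is no camera call.
- env.job_done(): hands the job in; it is judged then, once.
Trained networks look in the newest picture that a camera, given by its name, has taken for a name from the list of things; names that differ only in an ending like _2 or _b are one class to them, and where a whole thing is asked for, a point or a joint stands for the part that bears it (a point fixed in the world has none). Each returns a list of dicts, best first, with "score" (0 to 1); they miss things now and then, are a little off and sometimes report something else, mostly with a low value. They report only what shows in the picture. A call takes as long as a camera call.
- env.boxes_of(camera, target): "bbox" ([left, top, right, bottom] in pixels, round what is visible of it).
- env.pinpoint(camera, target): "location" ([column, row] in pixels: a listed point, or the origin of a listed thing).
The state is a dict: "time_s": time; "qpos": joint angles; "qvel": joint speeds; "effort": joint torques, N m; "ee_pos": TCP position; "ee_rot": TCP orientation; "force": force on the tool from outside, world axes, zero at the start; "torque": the same for the moment, N m; "gripper_width": finger opening in mm; "gripper_force": force on a finger pad.
Only numpy, scipy, OpenCV 4.12 (cv2) and the standard library are available. Lean on these libraries where they do the work, as an engineer would, in place of code of your own. Each camera call takes 0.05 s, during which the arm holds its last target. There are 200 camera calls.

## Task

The cells in the plug-in battery charger are full: switch its socket off at the strip by gently pressing the outer half (the half at the strip's edge, on the robot side) of the rocker switch beside it with the fingertips until it clicks over, then withdraw. Leave the other three switches as they are, and don't pull or knock the plugs or disturb the jar, wheel and spool in front of the strip.

Things in the scene. Friction and masses are not known exactly. Their poses are not given: they have to be found in the camera images.
- socket_strip: Switched socket strip screwed to the bench, 107 x 307 mm, top face 40 mm above the bench, black end caps. Origin on the bench under its centre, x across it away from the robot, y along it. Four sockets 68 mm apart along y at x = +22 mm; each has its rocker switch beside it at x = -30 mm, in a bezel 3 mm high. A rocker's outer half is at the strip's edge on the robot side.
- battery_charger: White plug-in battery charger, 54 (across the strip) x 58 mm, standing 34 mm above the strip, told by the two round battery cells lying side by side in its open top. Loose in its socket (a 9 mm boss in a recess). Origin on its axis at the strip's top face, x across the strip. In any of the four sockets.
- usb_cube: White square plug-in power cube, 40 x 40 mm, 40 mm above the strip, small slot in its top. Loose in its socket; origin on its axis at the strip's top face.
- dial_timer: White round plug-in timer, 53 mm diameter, 37 mm above the strip, with a notched dial and small knob on top. Loose in its socket; origin on its axis at the strip's top face.
- blank_cap: Flat white blanking cap sunk in the unused socket, 36 mm diameter. Origin on its axis at the strip's top face.
- charger_switch (a joint): Black rocker switch beside the battery charger, 30 mm across the strip, 22 mm wide; pivot along the strip, 52 mm from the plug's centre. 0 rad = on (inner half, by the plug, level; outer half up), 0.42 = off (outer half level). Snaps to the nearer end when let go. Starts on. About 4 to 6 N at the middle of the outer half tips it; past half way it goes by itself to a hard stop.
- cube_switch (a joint): Black rocker switch beside the power cube, 30 mm across the strip, 22 mm wide; pivot along the strip, 52 mm from the plug's centre. 0 rad = on (inner half, by the plug, level; outer half up), 0.42 = off (outer half level). Snaps to the nearer end when let go. Starts on.
- timer_switch (a joint): Black rocker switch beside the timer, 30 mm across the strip, 22 mm wide; pivot along the strip, 52 mm from the plug's centre. 0 rad = on (inner half, by the plug, level; outer half up), 0.42 = off (outer half level). Snaps to the nearer end when let go. Starts on.
- spare_switch (a joint): Black rocker switch beside the blanking cap, 30 mm across the strip, 22 mm wide; pivot along the strip, 52 mm from the plug's centre. 0 rad = on (inner half, by the plug, level; outer half up), 0.42 = off (outer half level). Snaps to the nearer end when let go. Starts off.
- charger_off (a point): On the face of the outer (off) half of the battery charger's switch, 10 mm out from the pivot, mid-way to the rocker's outer end. 8.5 mm above the strip's top face (48.5 mm above the bench) when on, 4.4 mm when off. x across the strip towards the plugs (tilts with the rocker), y along it.
- cube_off (a point): On the face of the outer (off) half of the power cube's switch, 10 mm out from the pivot, mid-way to the rocker's outer end. 8.5 mm above the strip's top face (48.5 mm above the bench) when on, 4.4 mm when off. x across the strip towards the plugs (tilts with the rocker), y along it.
- timer_off (a point): On the face of the outer (off) half of the timer's switch, 10 mm out from the pivot, mid-way to the rocker's outer end. 8.5 mm above the strip's top face (48.5 mm above the bench) when on, 4.4 mm when off. x across the strip towards the plugs (tilts with the rocker), y along it.
- spare_off (a point): On the face of the outer (off) half of the capped socket's switch, 10 mm out from the pivot, mid-way to the rocker's outer end. 8.5 mm above the strip's top face (48.5 mm above the bench) when on, 4.4 mm when off. x across the strip towards the plugs (tilts with the rocker), y along it.
- jar: Small paint jar with white cap and white label, 36 mm diameter, 55 mm high, loose on the bench by the strip; origin under its centre.
- wheel: Pale wooden toy wheel lying flat, 50 mm diameter, 16 mm high, loose on the bench by the strip; origin under its centre.
- thread_spool: Wooden spool with pale thread, 30 mm diameter, 40 mm high, standing loose on the bench by the strip; origin under its centre.

How it is judged:
By the outcome, as a careful person would: the job done as asked, in the order asked, and still so for the second after the job is handed in, with the robot touching nothing.
It also fails if it takes over 29 s, if anything falls off the work surface, if the arm or the gripper's body presses on something with over 40 N, if the wrist force passes 120 N, or if a joint passes its speed limit or range.

## Working session

There is one attempt and no reset: what is moved stays moved. The work goes in short steps, Python scripts to look and compute and a tool call to move; the robot and the scene stay as the last step left them, time stands still between calls to the robot, and variables do not carry over. Pictures are saved under pics/ and viewed, at most 10 in all, crops included, and the job is handed in when it is done.

Besides the shell and the picture viewer there is one more tool, called after "Call:" as name(argument=value, ...), one argument or row to a line, values as JSON. arm_command: Moves the arm, as the interface text tells. Its arguments: {"type":"object","properties":{"motion":{"type":"array"},"jaw":{"type":"number"},"newtons":{"type":"number"}},"required":["motion"]}

```bash
mkdir -p pics; cat > h.py <<'E'
import numpy as np,cv2
from workcell import env
def w(cam,px,depth=None,z=None):
    m=env.camera_model(cam);R=np.array(m["rotation"]).reshape(3,3);e=np.array(m["eye"])
    r=R@np.array([(px[0]-m["cx"])/m["fx"],(px[1]-m["cy"])/m["fy"],1])
    return e+r*(depth if z is None else (z-e[2])/r[2])
E
python3 - <<'E'
from h import *
ims=[]
for c in("scene","side"):
    p,d=env.grab_frame(c);ims.append(p);np.save(c+".npy",d);cv2.imwrite(f"pics/{c}.png",p)
    m=env.camera_model(c);print(c,np.round(m["eye"]),np.round(m["rotation"],2).tolist())
    for t,z in(("battery_charger",40),("charger_off",48.5),("cube_off",48.5),("timer_off",48.5),("spare_off",44.4),("socket_strip",0),("usb_cube",40),("dial_timer",40),("blank_cap",40),("jar",0),("wheel",0),("thread_spool",0)):
        for r in env.pinpoint(c,t)[:2]: print(t,round(r["score"],2),np.round(r["location"]),np.round(w(c,r["location"],z=z)))
cv2.imwrite("pics/a.png",ims[0])
E
```

```text
scene [166. 715. 505.] [-118.55, 0.83, -151.43]Traceback (most recent call last):
  File "<stdin>", line 7, in <module>
  File "h.py", line 4, in w
    m=env.camera_model(cam);R=np.array(m["rotation"]).reshape(3,3);e=np.array(m["eye"])
                              ~~~~~~~~~~~~~~~~~~~~~~~~~~~~~~~^^^^^
ValueError: cannot reshape array of size 3 into shape (3,3)
```

View pics/scene.png

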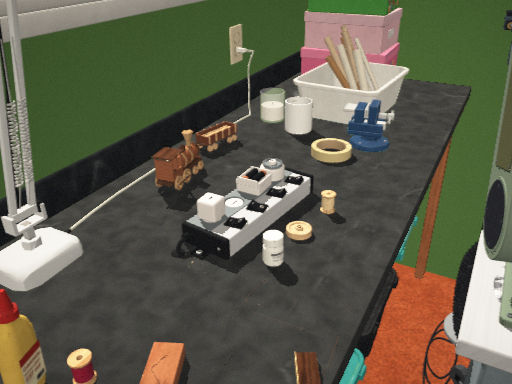

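The scene picture shows the strip from (210,240) to (300,180). The cube is at (210,207), the cap at (233,203), the charger with its cells at (254,180) and the timer at (272,168). The jar is at (273,247), the wheel at (299,231) and the spool at (328,202), all in front of the strip. The camera rotation is given as roll, pitch and yaw, so I'll fix the helper.

```bash
sed -i 's/R=np.array(m\["rotation"\]).reshape(3,3)/R=Rotation.from_euler("xyz",m["rotation"],degrees=True).as_matrix()/; 1a from scipy.spatial.transform import Rotation' h.py
python3 - <<'E'
from h import *
for c in("scene","side"):
    p,d=env.grab_frame(c);np.save(c+".npy",d);cv2.imwrite(f"pics/{c}1.png",p)
    m=env.camera_model(c);print(c,np.round(m["eye"]),np.round(m["rotation"],2).tolist())
    for t,z in(("battery_charger",40),("charger_off",48.5),("cube_off",48.5),("timer_off",48.5),("spare_off",44.4),("socket_strip",0),("usb_cube",40),("dial_timer",40),("blank_cap",40),("jar",0),("wheel",0),("thread_spool",0)):
        for r in env.pinpoint(c,t)[:2]: print(t,round(r["score"],2),np.round(r["location"]),np.round(w(c,r["location"],z=z)))
s=env.state();print(s["time_s"],s["ee_pos"],s["ee_rot"],s["force"])
print(env.camera_model("wrist"))
E
```

```text
scene [166. 715. 505.] [-118.55, 0.83, -151.43]
battery_charger 0.6 [254. 184.] [590. -50.  40.]
charger_off 0.53 [279. 193.] [520. -27.  48.]
cube_off 0.56 [240. 221.] [537.  99.  48.]
timer_off 0.47 [303. 179.] [ 502. -105.   48.]
spare_off 0.71 [263. 207.] [525.  30.  44.]
spare_off 0.34 [254. 187.] [580. -34.  44.]
socket_strip 0.97 [253. 212.] [570.  -8.   0.]
usb_cube 0.89 [211. 213.] [606.  89.  40.]
dial_timer 0.7 [274. 173.] [ 577. -116.   40.]
blank_cap 0.47 [234. 204.] [584.  40.  40.]
jar 0.92 [271. 262.] [461. 124.  -0.]
jar 0.62 [210. 215.] [643.  43.   0.]
wheel 0.61 [294. 233.] [463.  23.   0.]
thread_spool 0.56 [326. 210.] [438. -82.   0.]
side [ 510. -748.  446.] [-116.37, 0.43, -4.44]
battery_charger 0.79 [273. 218.] [592. -40.  40.]
charger_off 0.67 [269. 193.] [595.  65.  48.]
charger_off 0.66 [239. 213.] [520. -27.  48.]
cube_off 0.53 [245. 186.] [538. 106.  48.]
timer_off 0.68 [236. 228.] [513. -88.  48.]
spare_off 0.54 [244. 198.] [534.  48.  44.]
socket_strip 0.92 [261. 223.] [570.   8.   0.]
socket_strip 0.69 [272. 190.] [612. 179.   0.]
usb_cube 0.62 [270. 190.] [599.  99.  40.]
dial_timer 0.94 [269. 231.] [577. -92.  40.]
jar 0.87 [214. 203.] [460. 120.   0.]
wheel 0.68 [211. 221.] [455.  30.   0.]
thread_spool 0.84 [199. 251.] [435. -93.   0.]
1.4 [ 148.82128755 -555.412963    227.96992089] [ 1.79995961e+02 -1.05480377e-03  1.49995499e+01] [ 0.06064749 -0.04188815 -0.15114551]
{'fx': 291.03108103830584, 'fy': 291.03108103830584, 'cx': 255.72648979321133, 'cy': 190.66345045184423, 'hand_eye': array([[ 1.35722236e-03, -9.57016051e-01, -2.90031783e-01,
         8.15458679e+01],
       [ 9.99999076e-01,  1.31947275e-03,  3.25703968e-04,
        -4.69066530e-01],
       [ 7.09851092e-05, -2.90031957e-01,  9.57016958e-01,
        -1.56989411e+02],
       [ 0.00000000e+00,  0.00000000e+00,  0.00000000e+00,
         1.00000000e+00]])}
```

View pics/side1.png

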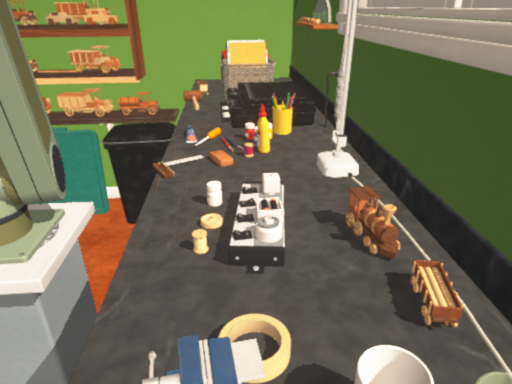

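The side picture shows the strip around (258,220), with the charger third from the far end at (270,210). The jar is at (214,193), the wheel at (211,221) and the spool at (200,240). Both views put charger_off near (520,-27), and the strip yaw is about -7.5°. I'll move to hover there and look with the wrist camera.

Call:
arm_command(
  motion=[
    {"offset":[0.043,-0.038,0],"spin":0},
    {"offset":[0.043,-0.038,0],"spin":0},
    {"offset":[0.043,-0.038,0],"spin":0},
    {"offset":[0.043,-0.038,0],"spin":0},
    {"offset":[0.043,-0.038,0],"spin":0},
  ],
  jaw=0,
)

```text
time_s: 2.02
ee_pos: [308.1, -314.7, 228.2]
ee_rot: [180.0, -0.0, 15.0]
force: [1.4, -0.3, 0.4]
gripper_width: 44.5
gripper_force: 0.0
```

Call:
arm_command(
  motion=[
    {"offset":[0.043,-0.038,0],"spin":0},
    {"offset":[0.043,-0.038,0],"spin":0},
    {"offset":[0.043,-0.038,0],"spin":0},
    {"offset":[0.043,-0.038,0],"spin":0},
    {"offset":[0.043,-0.038,0],"spin":0},
  ],
)

```text
time_s: 2.65
ee_pos: [466.7, -75.3, 228.2]
ee_rot: [180.0, -0.0, 15.0]
force: [0.2, -1.2, -0.3]
gripper_width: 0.5
gripper_force: 0.0
```

Call:
arm_command(
  motion=[
    {"offset":[0.04,-0.038,0.03],"spin":0},
    {"offset":[0,0,0],"spin":0.131},
    {"offset":[0,0,0],"spin":0.131},
    {"offset":[0,0,0],"spin":0.131},
    {"offset":[0,0,0],"spin":0},
  ],
)

```text
time_s: 3.28
ee_pos: [494.5, -30.2, 198.1]
ee_rot: [180.0, -0.0, -7.4]
force: [0.9, 0.3, -0.4]
gripper_width: 0.5
gripper_force: 0.0
```

```bash
cat >> h.py <<'E'
def ww(s,px,z):
    m=env.camera_model("wrist");H=np.array(m["hand_eye"]);R=Rotation.from_euler("xyz",s["ee_rot"],degrees=True).as_matrix()
    e=np.array(s["ee_pos"])+R@H[:3,3]
    r=R@H[:3,:3]@np.array([(px[0]-m["cx"])/m["fx"],(px[1]-m["cy"])/m["fy"],1])
    return e+r*((z-e[2])/r[2])
E
python3 - <<'E'
from h import *
s=env.state();print(s["time_s"],s["ee_pos"],s["ee_rot"],s["force"],s["gripper_width"])
p,d=env.grab_frame("wrist");cv2.imwrite("pics/w1.png",p);np.save("w1.npy",d)
for t,z in(("battery_charger",40),("charger_off",48.5),("cube_off",48.5),("timer_off",48.5),("spare_off",44.4),("usb_cube",40),("dial_timer",40),("blank_cap",40)):
    for r in env.pinpoint("wrist",t)[:2]: print(t,round(r["score"],2),np.round(r["location"]),np.round(ww(s,r["location"],z),1))
E
```

```text
3.275 [494.52377012 -30.17791091 198.09581143] [ 1.79994332e+02 -3.85955979e-03 -7.41769183e+00] [ 0.89826887  0.34471763 -0.40589976] 0.542467477828418
battery_charger 0.76 [253.  94.] [583.8 -38.4  40. ]
charger_off 0.71 [265. 157.] [519.4 -43.8  48.5]
cube_off 0.78 [133. 155.] [539.3  95.8  48.5]
cube_off 0.48 [188.  92.] [593.4  25.1  48.5]
timer_off 0.69 [324. 153.] [ 514.8 -106.    48.5]
spare_off 0.74 [194. 155.] [529.7  32.3  44.4]
usb_cube 0.81 [123.  95.] [599.6  93.9  40. ]
dial_timer 0.8 [320.  95.] [ 574.4 -107.3   40. ]
dial_timer 0.6 [148. 211.] [472.5  98.1  40. ]
blank_cap 0.56 [186.  95.] [591.9  29.1  40. ]
```

View pics/w1.png

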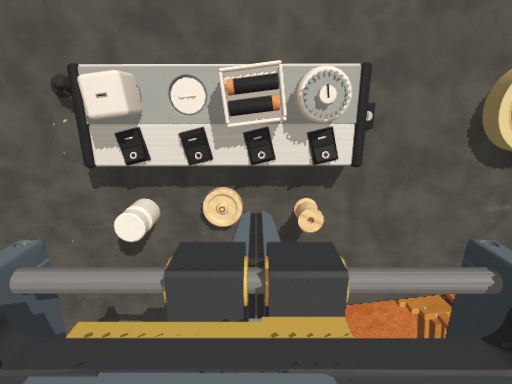

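The wrist picture shows the strip level in the frame. The charger with two cells is at (253,94) and its rocker is at about (260,145); the other rockers are at cols 132, 195 and 323. I'll enlarge the crop and check the fit.

```bash
python3 - <<'E'
from h import *
p=cv2.imread("pics/w1.png");cv2.imwrite("pics/w1c.png",cv2.resize(p[60:180,170:350],None,fx=4.4,fy=4.4,interpolation=cv2.INTER_CUBIC))
s=env.state()
for n,px,z in(("capL top",(70,65),40),("L bot",(86,165),40),("R top",(370,65),40),("R bot",(361,165),40)):print(n,np.round(ww(s,px,z),1))
E
```

```text
capL top [634.8 138.8  40. ]
L bot [534.  153.1  40. ]
R top [ 596.  -158.8   40. ]
R bot [ 494.8 -147.3   40. ]
```

View pics/w1c.png

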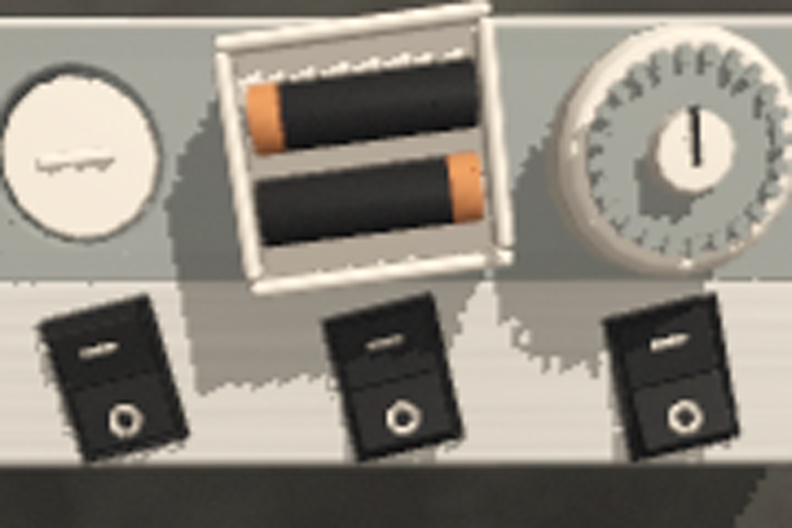

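The rockers are turned about 12° relative to the strip. The charger's "O" mark (outer half) is at pixel (261.6,154.8), and its pivot line is at about (259.8,146.4).

```bash
python3 - <<'E'
from h import *
s=env.state();d=np.load("w1.npy")
m=env.camera_model("wrist");H=np.array(m["hand_eye"]);R=Rotation.from_euler("xyz",s["ee_rot"],degrees=True).as_matrix()
def wd(c,r):
    z=d[int(round(r)),int(round(c))];v=np.array([(c-m["cx"])/m["fx"]*z,(r-m["cy"])/m["fy"]*z,z,1]);return np.array(s["ee_pos"])+R@(H@v)[:3]
k=lambda x,y:(170+x/4.4-.5,60+y/4.4-.5)
for n,x,y in(("O",403,417),("I",385,343),("pivL",338,389),("pivR",448,370),("outL",360,452),("outR",455,432),("inL",330,325),("inR",428,300),("stripN",540,420),("edge",540,455)):
    print(n,np.round(wd(*k(x,y)),1),np.round(ww(s,k(x,y),48.5),1))
E
```

```text
O [522.2 -39.6  47.9] [522.3 -39.6  48.5]
I [540.  -37.6  45. ] [540.4 -37.6  48.5]
pivL [529.9 -24.6  40.2] [531.1 -25.   48.5]
pivR [531.2 -51.9  41.7] [532.2 -51.7  48.5]
outL [514.  -28.   42.6] [515.2 -28.2  48.5]
outR [516.  -51.9  42.8] [517.1 -51.7  48.5]
inL [545.8 -25.   44. ] [546.3 -25.3  48.5]
inR [548.7 -49.   44.2] [549.  -48.9  48.5]
stripN [515.8 -73.2  40.3] [517.3 -72.3  48.5]
edge [506.7 -72.5  38.9] [508.8 -71.5  48.5]
```

Call:
arm_command(
  motion=[
    {"offset":[0.0197,0.0078,0],"spin":0},
    {"offset":[0,0,0.03],"spin":-0.108},
    {"offset":[0,0,0.05],"spin":-0.108},
    {"offset":[0,0,0.04],"spin":0},
    {"offset":[0,0,0],"spin":0},
  ],
)

```text
time_s: 4.35
ee_pos: [510.7, -40.4, 75.7]
ee_rot: [-179.9, 0.4, 4.9]
force: [0.1, 0.0, 1.0]
gripper_width: 0.7
gripper_force: 0.0
```

```bash
python3 - <<'E'
from h import *
s=env.state();print(s["time_s"],s["ee_pos"],s["ee_rot"],s["force"])
p,d=env.grab_frame("wrist");cv2.imwrite("pics/w2.png",p)
E
```

```text
4.35 [510.70879287 -40.38691399  75.6877423 ] [-179.93160568    0.39602611    4.86218241] [0.12138838 0.00709629 0.96754781]
```

View pics/w2.png

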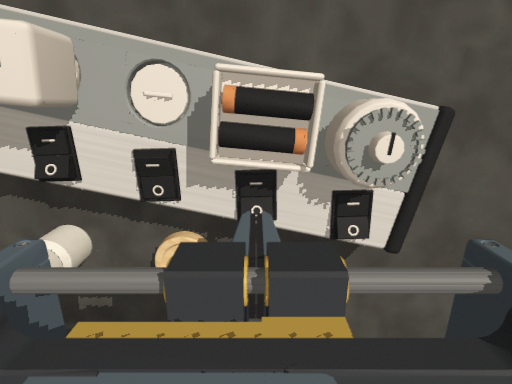

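The fingertips are centred on the charger's rocker (col 256, O mark at row 210) and aligned with it. Now I'll press in small steps.

Call:
arm_command(
  motion=[
    {"offset":[0.001,0,0.006],"spin":0},
    {"offset":[0,0,0.002],"spin":0},
    {"offset":[0,0,0.002],"spin":0},
    {"offset":[0,0,0],"spin":0},
  ],
)

```text
time_s: 4.9
ee_pos: [514.1, -40.5, 68.4]
ee_rot: [180.0, -0.0, 4.9]
force: [0.5, 0.0, 0.6]
gripper_width: 0.3
gripper_force: 0.0
```

Call:
arm_command(
  motion=[
    {"offset":[0,0,0.002],"spin":0},
    {"offset":[0,0,0.002],"spin":0},
    {"offset":[0,0,0],"spin":0},
  ],
)

```text
time_s: 5.28
ee_pos: [513.9, -40.5, 64.1]
ee_rot: [180.0, 0.0, 4.9]
force: [-1.0, 0.1, 2.5]
gripper_width: 0.3
gripper_force: 1.2
```

Call:
arm_command(
  motion=[
    {"offset":[0,0,0.001],"spin":0},
    {"offset":[0,0,0.001],"spin":0},
    {"offset":[0,0,0],"spin":0},
  ],
)

```text
time_s: 5.65
ee_pos: [514.2, -40.4, 61.9]
ee_rot: [180.0, -0.0, 4.9]
force: [-0.3, 0.2, 0.7]
gripper_width: 0.2
gripper_force: 0.0
```

Contact was made and the force then dropped, so it has probably tipped. I'll go slightly deeper to be sure.

Call:
arm_command(
  motion=[
    {"offset":[0,0,0.001],"spin":0},
    {"offset":[0,0,0.001],"spin":0},
    {"offset":[0,0,0],"spin":0},
  ],
)

```text
time_s: 6.02
ee_pos: [514.0, -40.5, 60.0]
ee_rot: [180.0, 0.0, 4.9]
force: [-0.6, -0.7, -0.9]
gripper_width: 0.4
gripper_force: 0.0
```

Call:
arm_command(
  motion=[
    {"offset":[0,0,0.001],"spin":0},
    {"offset":[0,0,0],"spin":0},
  ],
)

```text
time_s: 6.28
ee_pos: [514.0, -40.5, 59.0]
ee_rot: [180.0, 0.0, 4.9]
force: [-0.5, -0.4, 0.7]
gripper_width: 0.5
gripper_force: 0.0
```

There's no resistance at a tip height of 45 mm, so it has clicked over. Withdraw and check.

Call:
arm_command(
  motion=[
    {"offset":[0,0,-0.02],"spin":0},
    {"offset":[0,0,-0.05],"spin":0},
    {"offset":[-0.02,0,-0.05],"spin":0},
    {"offset":[0,0,0],"spin":0},
    {"offset":[0,0,0],"spin":0},
  ],
)

```text
time_s: 6.9
ee_pos: [493.7, -42.1, 178.7]
ee_rot: [-180.0, 0.0, 4.9]
force: [-0.1, -0.2, -0.9]
gripper_width: 0.0
gripper_force: 0.0
```

```bash
python3 - <<'E'
from h import *
s=env.state();print(s["time_s"],s["ee_pos"],s["force"])
p,d=env.grab_frame("wrist");cv2.imwrite("pics/w3.png",cv2.resize(p[50:230,60:460],None,fx=2,fy=2,interpolation=cv2.INTER_CUBIC))
E
```

```text
6.9 [493.70570135 -42.12687283 178.72143702] [-0.12184903 -0.2294978  -0.87395496]
```

View pics/w3.png

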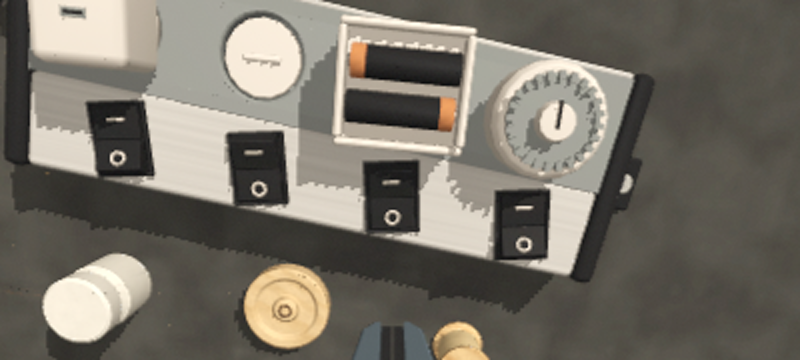

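The charger's rocker is at crop (392,197) and everything else is undisturbed. I'll confirm its state from the depth at the I and O marks of each switch.

```bash
python3 - <<'E'
from h import *
s=env.state();p,d=env.grab_frame("wrist")
m=env.camera_model("wrist");H=np.array(m["hand_eye"]);R=Rotation.from_euler("xyz",s["ee_rot"],degrees=True).as_matrix()
def z(x,y):
    c,r=60+x/2,50+y/2;z=np.median(d[int(r)-1:int(r)+2,int(c)-1:int(c)+2]);v=np.array([(c-m["cx"])/m["fx"]*z,(r-m["cy"])/m["fy"]*z,z,1]);return round((np.array(s["ee_pos"])+R@(H@v)[:3])[2],1)
for n,I,O in(("cube",(116,119),(118,158)),("spare",(253,153),(259,189)),("charger",(391,183),(392,217)),("timer",(524,208),(524,244))):print(n,"I",z(*I),"O",z(*O))
E
```

```text
cube I 45.0 O 48.7
spare I 49.0 O 45.2
charger I 48.5 O 44.6
timer I 45.0 O 48.7
```

The charger's switch is now off, and the other three read the same as at the start.

```bash
python3 -c "
from workcell import env
print(env.job_done())"
```

```text
the job is handed in; nothing more can be done
None
```

The battery charger's switch is off (clicked over, confirmed by depth readings), the other three switches are as they were, nothing else looked moved in the last wrist view, and the job is handed in.

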